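# Sort four bench things onto their own stands

### The arm

A 7-joint arm with a two-finger parallel gripper is mounted at the origin on a cart in front of the work surface, level with it; the furniture and walls round the work are solid. World frame = base frame: x ahead of the robot, y to its left, z up, the work surface at z = 0. Lengths are in m, angles in rad, forces in N, time in s.
With the tool pointing down it reaches from about 0.425 to 0.875 m from the base axis. Payload 9.9 kg.
Tool frame: the origin (TCP) lies at the very end of the fingers, on their centre line; the grasp point (between the pads) lies 19 mm behind it; z points along the fingers, y is the line along which they close (so a half turn about z gives the same grasp; the last joint's range is limited). The gripper opens to 85 mm and grips with 20 to 120 N. Pads are 22 mm wide; open, the fingers measure 114 mm over their backs; the gripper's body (76 mm by 85 mm) begins 54 mm behind the grasp point. The pads swing forward as they close: fully open they stand 13 mm farther back than shut.
Start: joints at [1.173, 0.576, 0.025, 1.437, -0.015, 1.129, -0.057], TCP at [0.208, -0.642, 0.231] pointing down, gripper open.
Joint ranges: [-2.76, 2.76], [-0.34, 2.15], [-1.52, 1.57], [0.19, 2.46], [-1.09, 4.23], [0.17, 1.99], [-2.82, 2.82]. Speed limits (rad/s): [2.22, 2.22, 3.01, 3.01, 3.14, 3.14, 3.14].

### API

Orientations are given as a unit quaternion [w, x, y, z].
In Python, from station import bot, inverse_kinematics, cams, spotter, current_time, current_qpos, current_joint_velocities, current_joint_torque, current_eef_pos, current_tool_rot, current_wrist_force, current_moment, current_width, current_grip_force gives the robot as it stands. Calls block until the motion is done:
- bot.goto(position, orientation): joint-space move of the TCP to a pose.
- bot.line_to(position, attitude=None, velocity=0.15, guard=None): straight line of the TCP; attitude=None keeps the orientation; velocity is the mean speed in m/s. With guard (N) it stops when the force on the tool has changed by that much, and returns True; else False.
- bot.set_joints(angles): joint-space move.
- bot.command_gripper(opening, strength=None): finger opening in m; strength is the grip in N (None keeps the last); returns when the fingers have stopped.
- bot.pause(seconds).
- inverse_kinematics(position, orientation): joint angles nearest the present ones, or None.
- cams.capture(name): name is "scene" or "top" or "wrist"; returns a dict with "image" (480x640x3 uint8, red, green, blue), "camera_matrix" (3x3 intrinsics, pixels), "R" (3x3) and "t" (3): a world point X has camera coordinates R X + t; the wrist camera has in their place "hand_eye" (4x4, takes a point from camera to tool coordinates, whose origin is the TCP and whose axes are the flange's). Camera axes: x right, y down, z forward; pixel columns grow to the right and rows downward; lengths in m; the calibration is good to about 2 mm. A picture is of the moment at which its call begins: read the wrist's pose just before it. There is no depth.
A pose or a line that the arm cannot do raises bot.IKError and nothing moves.
- bot.finish_job(): hands the job in; it is judged then, once.
Trained networks look in a picture, given as the dict that the camera call returned (one of the last four; its "shot" number tells which), for a name from the list of things; names that differ only in an ending like _2 or _b are one class to them, and where a whole thing is asked for, a point or a joint stands for the part that bears it (a point fixed in the world has none). Each returns a list of dicts, best first, with "confidence" (0 to 1); they miss things now and then, are a little off and sometimes report something else, mostly with a low value. They report only what shows in the picture. A call takes as long as a camera call. They do not tell look-alikes from the thing itself.
- spotter.find_in(picture, target): "point" ([column, row] in pixels, amid what is visible of it).
- spotter.regions_of(picture, target): "region" (480x640 bool, what is visible of it) and "point" ([column, row] in pixels, amid what is visible of it).
Readings, each from a call of its own:
- current_time(): time.
- current_qpos(): joint angles.
- current_joint_velocities(): joint speeds.
- current_joint_torque(): joint torques, N m.
- current_eef_pos(): TCP position.
- current_tool_rot(): TCP orientation.
- current_wrist_force(): force on the tool from outside, world axes, zero at the start.
- current_moment(): the same for the moment, N m.
- current_width(): finger opening in m.
- current_grip_force(): force on a finger pad.
Only numpy, scipy, OpenCV 4.12 (cv2) and the standard library are available. Lean on these libraries where they do the work, as an engineer would, in place of code of your own. Each camera call takes 0.05 s, during which the arm holds its last target. There are 200 camera calls.

### The job

The beaker, the wax tube, the square box and the long polishing block each stand on another's stand. Swap them round so that each stands upright and centred on its own: the beaker on the large round stand, the wax tube on the small round stand, the square box on the square stand with its sides parallel to the stand's, and the polishing block lying lengthwise along the long stand. The empty hexagonal grey mat may be used to park a thing on the way.

Things in the scene. Friction and masses are not known exactly. Their poses are not given: they have to be found in the camera images.
- beaker: white round open measuring beaker, 52 mm diameter, 64 mm tall, standing. Origin: centre of its underside, z up along its axis.
- wax_tube: closed orange cardboard tube of wax, 26 mm diameter, 66 mm tall, standing. Origin: centre of its underside, z up along its axis.
- square_box: closed plain pale card box, 41 x 41 mm square and 32 mm high. Origin: centre of its underside, x and y parallel to its sides, z up.
- polishing_block: solid tan polishing block, 25 mm wide (its x), 57 mm long (its y), 20 mm high (z), lying flat. Origin: centre of its underside.
- large_round_stand: round stand, 100 mm diameter, home of the beaker. Aluminium plate with a dark rubber facing, fixed to the counter, top face 8 mm above the counter. Origin: centre of its underside, z up.
- small_round_stand: round stand, 62 mm diameter, home of the wax tube. Aluminium plate with a dark rubber facing, fixed to the counter, top face 8 mm above the counter. Origin: centre of its underside, z up.
- square_stand: square stand, 80 x 80 mm, x and y parallel to its sides, home of the square box. Aluminium plate with a dark rubber facing, fixed to the counter, top face 8 mm above the counter. Origin: centre of its underside, z up.
- long_stand: long rectangular stand, 60 mm (its x) by 120 mm (its y), home of the polishing block, whose y axis shall lie along the stand's y axis (either way round). Aluminium plate with a dark rubber facing, fixed to the counter, top face 8 mm above the counter. Origin: centre of its underside, z up.
- grey_mat: hexagonal grey mat, about 90 mm across flats, 4 mm thick, fixed, empty at the start: the free spot. Origin: centre of its underside, z up.
Mind the look-alikes: they are no part of the job. There is more than one size of the square_box; the one meant has the size given above. There is more than one size of the wax_tube; the one meant has the size given above.

How it is judged:
At the end, for the whole second after the job is handed in: Each thing stands on its own stand within 12 mm of the stand's centre, resting on its top, upright within 0.1 rad, at rest; the box's sides are parallel to the square stand's within 0.2 rad (any quarter turn), the block's length lies along the long stand's within 0.2 rad (either way) (horizontal distance between beaker and large_round_stand below 0.012 m and z of beaker in the frame of large_round_stand between 0.004 and 0.013 m and angle between each of beaker, wax_tube, square_box, polishing_block's own z axis and vertical below 0.1 rad and linear speed of each of beaker, wax_tube, square_box, polishing_block below 0.02 m/s and angular speed of each of beaker, wax_tube, square_box, polishing_block below 0.2 rad/s and horizontal distance between wax_tube and small_round_stand below 0.012 m and z of wax_tube in the frame of small_round_stand between 0.004 and 0.013 m and horizontal distance between square_box and square_stand below 0.012 m and z of square_box in the frame of square_stand between 0.004 and 0.013 m and horizontal distance between polishing_block and long_stand below 0.012 m and z of polishing_block in the frame of long_stand between 0.004 and 0.013 m and (angle between the x axis of square_box and the x axis of square_stand, either way round below 0.2 rad or angle between the x axis of square_box and the y axis of square_stand, either way round below 0.2 rad) and angle between the y axis of polishing_block and the y axis of long_stand, either way round below 0.2 rad); the robot touches nothing.
It also fails if it takes over 125 s, if anything falls off the work surface, if the arm or the gripper's body presses on something with over 40 N, if the wrist force passes 120 N, or if a joint passes its speed limit or range.

## Working session

There is one attempt and no reset: what is moved stays moved. The work goes in short steps, each a Python script; the robot and the scene stay as the last script left them, time stands still between calls to the robot, and variables do not carry over. Pictures are saved under pics/ and viewed, at most 14 in all, crops included, and the job is handed in when it is done.

```bash
mkdir -p pics; ls; python3 - <<'E'
from station import *
import cv2
for n in ("top","scene"):
    p=cams.capture(n); cv2.imwrite(f"pics/{n}0.png",p["image"][:,:,::-1]); print(n,p["camera_matrix"].tolist(),p["R"].tolist(),p["t"].tolist())
print(current_time(),current_tool_rot())
E
```

```text
pics
top [[597.1666411020285, 0.0, 319.93938497015824], [0.0, 597.1666411020285, 231.97036904788928], [0.0, 0.0, 1.0]] [[-0.01833618729958884, -0.9998315719993037, 0.0007822203751457532], [-0.9798895650363098, 0.017814977749985753, -0.19874372166365165], [0.19869631241738211, -0.004410691688206186, -0.9800511829647294]] [0.046746374842027365, 0.580792162696629, 1.234817270197981]
scene [[445.19874402595116, 0.0, 321.9209977162195], [0.0, 445.19874402595116, 242.11347130931702], [0.0, 0.0, 1.0]] [[-0.7634647782025757, -0.6458319807996311, -0.004752369989508788], [-0.37731833671240667, 0.4519914892466495, -0.8082911396453502], [0.524168298568957, -0.6153086593125605, -0.5887638308781409]] [0.47865564221118273, 0.25271533158080506, 0.8701069802225003]
0.1 [-7.48699331e-04  9.87713765e-01  1.56271992e-01 -1.48778662e-04]
```

View pics/top0.png

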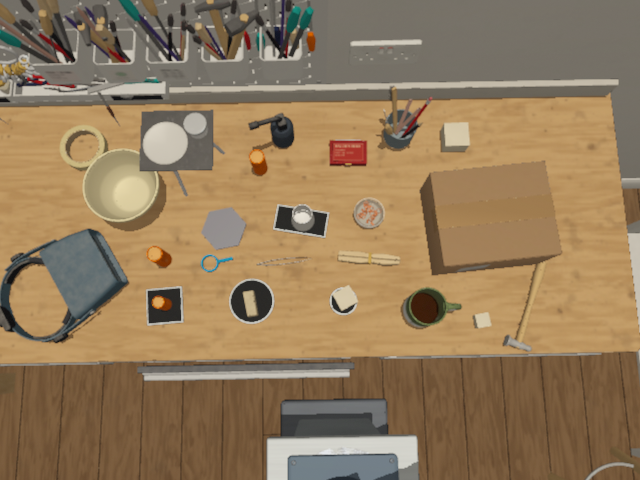

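View pics/scene0.png

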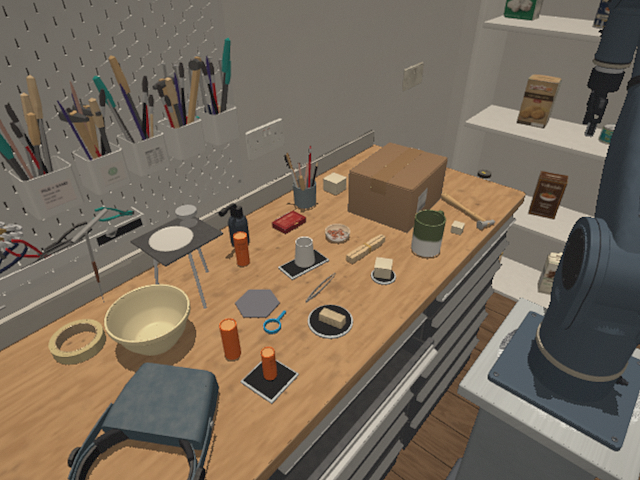

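The top view shows the beaker on the long stand (302,218), the wax tube on the square stand (165,303) and the block on the large round stand (251,301). The box is on the small round stand (344,298) and the mat is empty at (224,228). I'll fit silhouettes to get poses.

```bash
cat > fit.py <<'E'
import numpy as np, cv2
from scipy.optimize import minimize
from station import *
def ring(r,z,n=48):
    a=np.arange(n)*2*np.pi/n; return np.c_[r*np.cos(a),r*np.sin(a),0*a+z]
def rect(a,b,z): return np.array([[s*a/2,t*b/2,z] for s,t in((1,1),(-1,1),(-1,-1),(1,-1))])
def prism(f,h): return np.r_[f(0),f(h)]
M={"beaker":prism(lambda z:ring(.026,z),.064),"wax_tube":prism(lambda z:ring(.013,z),.066),
"square_box":prism(lambda z:rect(.041,.041,z),.032),"polishing_block":prism(lambda z:rect(.025,.057,z),.020),
"large_round_stand":prism(lambda z:ring(.05,z),.008),"small_round_stand":prism(lambda z:ring(.031,z),.008),
"square_stand":prism(lambda z:rect(.08,.08,z),.008),"long_stand":prism(lambda z:rect(.06,.12,z),.008),
"grey_mat":prism(lambda z:ring(.052,z,6),.004)}
Y={"square_box":np.pi/2,"square_stand":np.pi/2,"polishing_block":np.pi,"long_stand":np.pi,"grey_mat":np.pi/3}
S=4
def proj(p,X):
    c=X@p["R"].T+p["t"]; q=c@p["camera_matrix"].T; return q[:,:2]/q[:,2:]
def back(p,uv,z):
    d=p["R"].T@np.linalg.inv(p["camera_matrix"])@[uv[0],uv[1],1]; o=-p["R"].T@p["t"]; return o+d*(z-o[2])/d[2]
def regs(p,name,near=None,r=40):
    L=spotter.regions_of(p,name)
    if near is not None: L=[l for l in L if np.hypot(*(np.array(l["point"])-near))<r]
    return L
def fit(p,name,mask,z0,ignore=None):
    V=M[name]; ys,xs=np.nonzero(mask); c=np.array([xs.mean(),ys.mean()]); o=np.round(c).astype(int)-60
    pad=lambda m:cv2.resize(cv2.copyMakeBorder(m.astype(np.uint8),80,80,80,80,0)[o[1]+80:o[1]+200,o[0]+80:o[0]+200],None,fx=S,fy=S,interpolation=cv2.INTER_NEAREST)>0
    m=pad(mask); keep=~pad(ignore) if ignore is not None else np.ones_like(m)
    def cost(q):
        x,y,a=q*[.01,.01,.3]; ca,sa=np.cos(a),np.sin(a)
        W=V@np.array([[ca,-sa,0],[sa,ca,0],[0,0,1]]).T+[x,y,z0]
        h=cv2.convexHull((((proj(p,W)-o+.5)*S)).astype(np.float32)).round().astype(np.int32)
        g=np.zeros(m.shape,np.uint8); cv2.fillConvexPoly(g,h,1); g=g>0
        return 1-(g&m&keep).sum()/max(1,((g|m)&keep).sum())
    b=back(p,c,z0+V[:,2].max()/2); best=None
    for a in np.arange(6)/6*Y.get(name,0) if name in Y else [0]:
        s0=np.array([b[0]/.01,b[1]/.01,a/.3])
        r=minimize(cost,s0,method="Nelder-Mead",options=dict(initial_simplex=s0+np.r_[np.zeros((1,3)),np.eye(3)],xatol=.01,fatol=1e-4))
        if best is None or r.fun<best.fun: best=r
    q=best.x*[.01,.01,.3]
    if name in Y: q[2]%=Y[name]
    return q,1-best.fun
E
cat > meas.py <<'E'
from fit import *
import json
near={"beaker":(302,218),"wax_tube":(163,303),"square_box":(345,298),"polishing_block":(251,303),"large_round_stand":(251,301),"small_round_stand":(344,300),"square_stand":(165,305),"long_stand":(302,221),"grey_mat":(224,228)}
on={"large_round_stand":"polishing_block","small_round_stand":"square_box","square_stand":"wax_tube","long_stand":"beaker"}
out={}
for cam in("top","scene"):
    p=cams.capture(cam); masks={}
    for n in M:
        nr=near[n] if cam=="top" else proj(p,np.array([[*out["top"+n][:2],.02]]))[0]
        L=regs(p,n,nr,25)
        if not L: print(cam,n,"none"); continue
        masks[n]=L[0]["region"]
    for n,m in masks.items():
        q,i=fit(p,n,m,.008 if list(M).index(n)<4 else 0,masks.get(on.get(n)))
        out[cam+n]=q.tolist(); print(cam,n,q.round(4),round(i,3),m.sum(),"r",round(np.hypot(*q[:2]),3))
json.dump(out,open("m.json","w"))
E
python3 meas.py
```

```text
top beaker [0.6185 0.0758 0.1181] 0.788 462 r 0.623
top wax_tube [0.4367 0.3789 0.0519] 0.866 194 r 0.578
top square_box [ 0.4426 -0.0137  0.4709] 0.923 379 r 0.443
top polishing_block [0.4343 0.1916 1.75  ] 0.872 297 r 0.475
top large_round_stand [0.4421 0.1914 0.5035] 0.922 1253 r 0.482
top small_round_stand [ 0.4372 -0.0104  0.1815] 0.789 218 r 0.437
top square_stand [0.4354 0.382  0.1021] 0.938 1144 r 0.579
top long_stand [0.6221 0.0807 2.9857] 0.833 831 r 0.627
top grey_mat [0.6075 0.2557 0.7003] 0.966 1358 r 0.659
scene beaker [ 0.6214  0.0791 -0.0683] 0.803 504 r 0.626
scene wax_tube [0.4352 0.3833 0.303 ] 0.95 437 r 0.58
scene square_box [ 0.4409 -0.0063  0.4187] 0.939 381 r 0.441
scene polishing_block [0.433  0.1987 1.6569] 0.794 325 r 0.476
scene large_round_stand [0.4406 0.1937 0.3265] 0.813 804 r 0.481
scene small_round_stand [ 0.4364 -0.0064  0.0827] 0.838 171 r 0.436
scene square_stand [0.4336 0.3855 0.0845] 0.878 1137 r 0.58
scene long_stand [0.6185 0.0851 2.9833] 0.821 475 r 0.624
scene grey_mat [0.6048 0.2593 0.7079] 0.94 932 r 0.658
```

```bash
cat > arm.py <<'E'
from fit import *
from scipy.spatial.transform import Rotation as Rn
def quat(a): return [0,np.cos(a/2),np.sin(a/2),0]
def yawq(g,pos):
    """tool-down quaternion closing along world angle g; pick half-turn with least last-joint excursion"""
    best=None
    for k in(-1,0,1,2):
        a=g+np.pi/2+k*np.pi
        if not -np.pi<=a<=np.pi: continue
        j=inverse_kinematics(pos,quat(a))
        if j is not None:
            c=np.abs(np.array(j)-current_qpos()).max()+ .3*abs(j[6])
            if best is None or c<best[0]: best=(c,a)
    if best is None: raise RuntimeError("no ik %s %s"%(g,pos))
    return quat(best[1])
def wrist():
    P=np.array(current_eef_pos()); w,x,y,z=current_tool_rot(); R=Rn.from_quat([x,y,z,w]).as_matrix()
    p=cams.capture("wrist"); H=np.array(p["hand_eye"]); Rc=R@H[:3,:3]; tc=R@H[:3,3]+P
    p["R"]=Rc.T; p["t"]=-Rc.T@tc; return p
E
python3 - <<'E'
from arm import *
import json
m=json.load(open("m.json"))
tiles=[]
for n in("small_round_stand","large_round_stand","square_stand","grey_mat","long_stand"):
    x,y=(np.array(m["top"+n])+m["scene"+n])[:2]/2
    th=np.arctan2(y,x); s=np.hypot(x,y)
    for dr,h in((0,.24),(.04,.24),(0,.2),(.06,.2)):
        P=[x+dr*np.cos(th),y+dr*np.sin(th),h]
        try: bot.goto(P,yawq(th+np.pi/2,P)); break
        except Exception as e: print(n,h,e)
    p=wrist(); im=p["image"].copy()
    c=proj(p,np.array([[x,y,.008]]))[0]
    print(n,np.round(P,3),c.round(),current_time())
    cv2.circle(im,tuple(int(v) for v in c.round()),5,(255,0,255),2)
    tiles.append(cv2.resize(im,(266,200)))
print(np.round(p["hand_eye"],4).tolist(),p["camera_matrix"][0])
tiles.append(tiles[0]*0)
cv2.imwrite("pics/w1.png",np.vstack([np.hstack(tiles[:3]),np.hstack(tiles[3:])])[:,:,::-1])
E
```

```text
small_round_stand [ 0.437 -0.008  0.24 ] [326. 198.] 3.5417
large_round_stand [0.441 0.193 0.24 ] [323. 200.] 6.0667
square_stand [0.435 0.384 0.24 ] [323. 200.] 6.9083
grey_mat [0.606 0.257 0.24 ] [324. 200.] 7.8167
long_stand [0.62  0.083 0.24 ] [325. 200.] 8.6
[[0.002, -0.9618, -0.2739, 0.0704], [1.0, 0.0018, 0.0009, 0.0005], [-0.0004, -0.2739, 0.9618, -0.1436], [0.0, 0.0, 0.0, 1.0]] [432.89077775   0.         324.76643496]
```

View pics/w1.png

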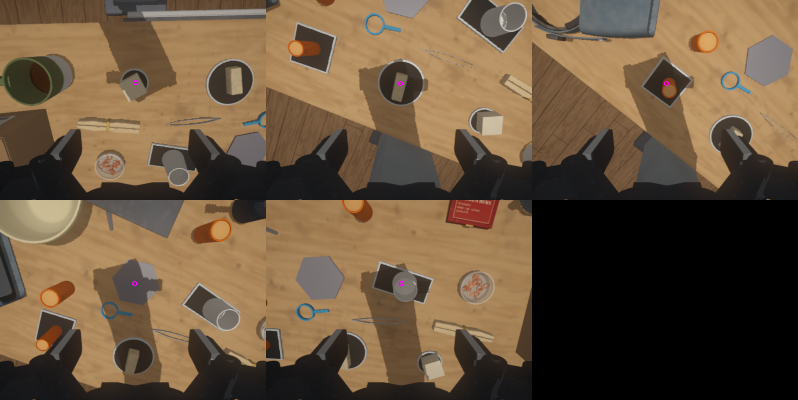

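Each stand sits within a few mm of where the fits put it. I'll refine object and stand poses from the wrist views.

```bash
cat >> arm.py <<'E'
def look(xy,names,h=.24):
    """hover over xy and fit the named things nearest to it; names: (thing, base z[, ignore thing])"""
    x,y=xy; P=[x,y,h]; bot.goto(P,yawq(np.arctan2(y,x)+np.pi/2,P)); p=wrist(); mk={}; res={}
    for n,*_ in names:
        L=[l for l in regs(p,n,proj(p,np.array([[x,y,.02]]))[0],75)]
        mk[n]=L[0]["region"] if L else None
    for n,z,*ig in names:
        if mk[n] is None: print(n,"none"); continue
        q,i=fit(p,n,mk[n],z,mk[ig[0]] if ig else None); res[n]=q; print(n,q.round(4),round(i,3))
    return res,p
E
sed -i 's/-60$/-110/; s/80,80,80,80,0)\[o\[1\]+80:o\[1\]+200,o\[0\]+80:o\[0\]+200\]/130,130,130,130,0)[o[1]+130:o[1]+350,o[0]+130:o[0]+350]/' fit.py; grep -n "110\|350" fit.py | head
sed -i 's/^S=4/S=2/' fit.py
python3 - <<'E'
from arm import *
import json
m=json.load(open("m.json")); out={}
for s,o in(("long_stand","beaker"),("grey_mat",None),("square_stand","wax_tube"),("large_round_stand","polishing_block"),("small_round_stand","square_box")):
    xy=(np.array(m["top"+s])+m["scene"+s])[:2]/2
    r,p=look(xy,[(o,.008),(s,0,o)] if o else [(s,0)]); out.update({k:v.tolist() for k,v in r.items()})
print(current_time()); json.dump(out,open("w.json","w"))
E
```

```text
24:    V=M[name]; ys,xs=np.nonzero(mask); c=np.array([xs.mean(),ys.mean()]); o=np.round(c).astype(int)-110
25:    pad=lambda m:cv2.resize(cv2.copyMakeBorder(m.astype(np.uint8),130,130,130,130,0)[o[1]+130:o[1]+350,o[0]+130:o[0]+350],None,fx=S,fy=S,interpolation=cv2.INTER_NEAREST)>0
beaker [ 0.6244  0.0764 -0.0819] 0.821
long_stand [0.621  0.0806 2.9563] 0.949
grey_mat [0.6071 0.2556 0.7096] 0.986
wax_tube [0.4368 0.3797 0.0361] 0.97
square_stand [0.4348 0.3837 0.0782] 0.962
polishing_block [0.4341 0.1929 1.7903] 0.836
large_round_stand [0.4416 0.1918 0.1725] 0.961
square_box [ 0.4418 -0.0136  0.4744] 0.945
small_round_stand [ 0.4376 -0.0111  0.4641] 0.747
12.75
```

```bash
cat >> arm.py <<'E'
ZT=.22
def descend(xy,g,z):
    P=[*xy,ZT]; q=yawq(g,P); bot.goto(P,q); bot.line_to([*xy,z+.03],velocity=.3)
def pick(xy,g,z,opening,grip=35):
    bot.command_gripper(opening); descend(xy,g,z); bot.line_to([*xy,z],velocity=.1)
    bot.command_gripper(0,grip); w=current_width(); bot.line_to([*xy,ZT],velocity=.3)
    print("picked w=%.4f after lift %.4f F=%.1f t=%.1f"%(w,current_width(),current_grip_force(),current_time()))
def place(xy,g,z,opening):
    descend(xy,g,z); hit=bot.line_to([*xy,z+.001],velocity=.05,guard=6)
    print("hit",hit,"z",round(current_eef_pos()[2]-z,4)); bot.command_gripper(opening); bot.line_to([*xy,ZT],velocity=.3); print("t",current_time())
def tang(xy): return np.arctan2(xy[1],xy[0])+np.pi/2
E
python3 - <<'E'
from arm import *
import json
w=json.load(open("w.json"))
b=[.6215,.0775]; mat=w["grey_mat"][:2]
pick(b,tang(b),.034,.085); 
place(mat,tang(mat),.030,.08)
r,p=look(mat,[("beaker",.004)])
cv2.imwrite("pics/b1.png",p["image"][:,:,::-1])
E
```

```text
picked w=0.0455 after lift 0.0455 F=35.8 t=16.1
hit True z 0.001
t 19.375
beaker [0.6089 0.2553 0.0258] 0.829
```

View pics/b1.png

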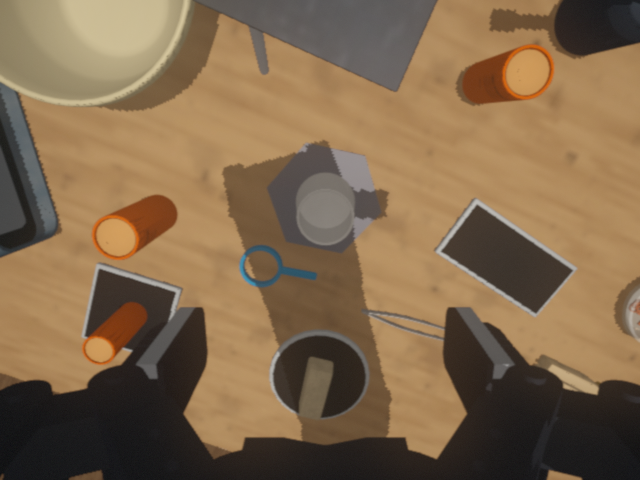

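Beaker is upright on the mat at about (325,208), and the long stand at (507,257) is empty. Next, the block, then the beaker.

```bash
python3 - <<'E'
from arm import *
import json
w=json.load(open("w.json"))
r,p=look(w["large_round_stand"][:2],[("polishing_block",.008)])
b=r["polishing_block"]; ls=w["long_stand"]
pick(b[:2],b[2],.0115,.06)
if current_width()<.015: raise SystemExit
g=ls[2] if abs(ls[2]-b[2])<1.6 else ls[2]-np.pi
place(ls[:2],g,.0125,.06)
mt=w["grey_mat"][:2]; la=w["large_round_stand"][:2]
pick([.608,.2555],tang(mt),.030,.08)
if current_width()<.03: raise SystemExit
place(la,tang(la),.034,.08)
r,p=look(la,[("beaker",.008),("large_round_stand",0,"beaker")]); cv2.imwrite("pics/c1.png",p["image"][:,:,::-1])
r,p=look(ls[:2],[("polishing_block",.008),("long_stand",0,"polishing_block")]); cv2.imwrite("pics/c2.png",p["image"][:,:,::-1])
a,b=cv2.imread("pics/c1.png"),cv2.imread("pics/c2.png"); cv2.imwrite("pics/c.png",cv2.resize(np.hstack([a,b]),(800,300)))
print(current_time())
E
```

```text
polishing_block [0.435  0.1936 1.7777] 0.855
picked w=0.0240 after lift 0.0240 F=34.2 t=23.7
hit True z -0.0001
t 27.525
picked w=0.0452 after lift 0.0450 F=35.8 t=31.2
hit True z 0.001
t 34.4333
beaker [ 0.4434  0.1908 -0.1496] 0.812
large_round_stand [0.4414 0.1917 0.4796] 0.941
polishing_block [0.6209 0.0785 2.9513] 0.875
long_stand [0.6213 0.0806 2.9547] 0.946
35.8333
```

View pics/c.png

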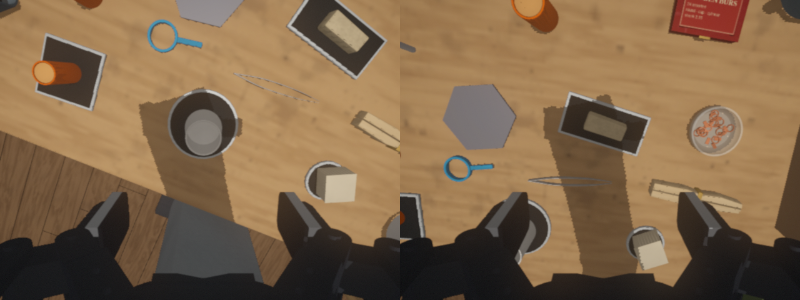

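Block (605,125) and beaker (203,135) are both centred on their own stands. Now the wax tube and box.

```bash
python3 - <<'E'
from arm import *
import json
w=json.load(open("w.json"))
wx=w["wax_tube"][:2]; mt=w["grey_mat"][:2]; sq=w["square_stand"]; sm=w["small_round_stand"][:2]
pick(wx,tang(wx),.036,.06)
if current_width()<.015: raise SystemExit
place(mt,tang(mt),.032,.055)
bx=w["square_box"]
pick(bx[:2],bx[2]+np.pi/2,.016,.075)
if current_width()<.03: raise SystemExit
place(sq[:2],sq[2]+np.pi/2,.016,.07)
r,p=look(sm,[("small_round_stand",0)]); s2=r["small_round_stand"][:2]
if np.hypot(*(s2-sm))<.01: sm=s2
pick(mt,tang(mt),.032,.06)
if current_width()<.015: raise SystemExit
place(sm,tang(sm),.036,.055)
T=[]
for c,n in((sm,[("wax_tube",.008),("small_round_stand",0,"wax_tube")]),(sq[:2],[("square_box",.008),("square_stand",0,"square_box")]),(w["large_round_stand"][:2],[("beaker",.008)])):
    r,p=look(c,n); im=p["image"].copy()
    for z,rad in((.072,.026),(.008,.026)):
        cv2.polylines(im,[proj(p,ring(rad,z)+[c[0],c[1],0]).round().astype(np.int32)],True,(255,0,255),1)
    T.append(im[60:360,160:480])
cv2.imwrite("pics/d.png",cv2.resize(np.hstack(T),(800,250))[:,:,::-1])
print(current_time())
E
```

```text
picked w=0.0254 after lift 0.0249 F=34.4 t=39.8
hit True z 0.0006
t 43.0667
picked w=0.0401 after lift 0.0400 F=35.4 t=47.0
hit True z 0.0008
t 51.0417
small_round_stand [ 0.438  -0.0108 -0.0011] 0.956
picked w=0.0248 after lift 0.0250 F=34.4 t=56.4
hit True z 0.0006
t 60.0083
wax_tube [ 0.4367 -0.0111  0.2285] 0.968
small_round_stand [ 0.4377 -0.0108  0.402 ] 0.953
square_box [0.4338 0.3824 0.0961] 0.951
square_stand [0.4348 0.3836 0.0737] 0.947
beaker [ 0.4419  0.1913 -0.0136] 0.815
62.9167
```

View pics/d.png

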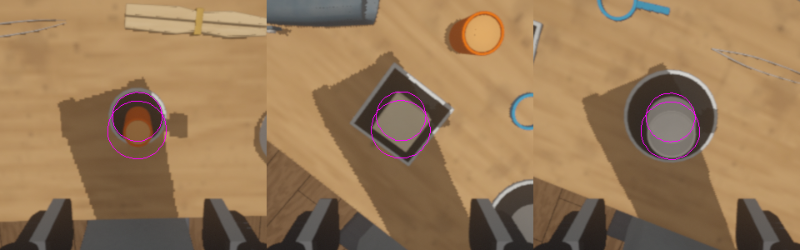

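All four things stand centred on their own stands: the wax tube at (137,128), the box at (400,120) and the beaker at (672,130), with the block checked earlier. I'm handing in.

```bash
python3 -c "
from station import *
print(bot.finish_job())"
```

```text
the job is handed in; nothing more can be done
None
```

The beaker, wax tube, square box and polishing block each stand on their own stand, centred within about 3 mm by the last camera fits; I handed the job in at about 63 s, and the interface gave no verdict.

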